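# Rack the furnace setter plates

## Robot

A 6-joint arm with a two-finger parallel gripper is mounted at the origin on the work surface. World frame = base frame: x ahead of the robot, y to its left, z up, the work surface at z = 0. Lengths are in m, angles in rad, forces in N, time in s.
With the tool pointing down it reaches from about 0.325 to 0.75 m from the base axis. Payload 7.6 kg.
Tool frame: the origin (TCP) lies at the very end of the fingers, on their centre line; the grasp point (between the pads) lies 19 mm behind it; z points along the fingers, y is the line along which they close (so a half turn about z gives the same grasp; the last joint's range is limited). The gripper opens to 85 mm and grips with 20 to 120 N. Pads are 22 mm wide; open, the fingers measure 114 mm over their backs; the gripper's body (76 mm by 85 mm) begins 54 mm behind the grasp point. The pads swing forward as they close: fully open they stand 13 mm farther back than shut.
Start: joints at [-1.409, 0.052, 1.401, -0, 1.689, -0.07], TCP at [0.121, -0.511, 0.231] pointing down, gripper open.
Joint ranges: [-2.9, 2.9], [-0.91, 2.17], [0.12, 2.37], [-1.06, 4.2], [0.26, 2.73], [-2.93, 2.93]. Speed limits (rad/s): [2.57, 2.57, 3.01, 3.14, 3.14, 3.14].

## Interface

Orientations are given as a rotation vector (axis times angle).
In Python, from rig import state, get_image, finish_job gives the robot as it stands.
- The arm moves only by the tool servo_tool, never from a script. Its argument "motion" is text: rows parted by semicolons, each of 5 numbers parted by spaces: the finger opening in cm, from 0 to 8.54, then the shift along the tool's x, y, z in cm, then the turn about the tool's z in degrees. In form: jaw x y z roll; .... A call has 1 to 5 rows; each row shifts and turns the commanded pose from where the row before left it, along the tool's axes as they then stand; what a row does not reach is not made up. A row lasts 1/8 s, in which the tool goes at most 62.5 mm and 10.7 degrees, less where a joint would pass 70% of its speed; a pose out of reach is approached as far as the arm can. A call is refused whole if a number of a shift passes 6.25 or a number of a turn 10.7, either way. A call with a gripper value outside its range is refused whole. The fingers move at their own pace and stop on an object; the grip force is fixed at half the most. Time passes only in rows, so rows that do not move let the fingers close. It gives the time, the measured TCP pose, the force, the opening and the grip force at its end, in the units of the state.
- state(): the state, without advancing time (a new reading comes with each control period).
- get_image(name): name is "scene" or "top"; returns a dict with "img" (400x640x3 uint8, blue, green, red), "fx", "fy", "cx", "cy" (pixels), "world_from_camera" (4x4, takes a point from camera to world coordinates). Camera axes: x right, y down, z forward; pixel columns grow to the right and rows downward; lengths in m; the calibration is good to about 2 mm. A picture is of the moment at which its call begins. There is no depth.
- finish_job(): hands the job in; it is judged then, once.
The state is a dict: "time_s": time; "joint_pos": joint angles; "joint_vel": joint speeds; "tau": joint torques, N m; "position": TCP position; "tcp_rot": TCP orientation; "ft_force": force on the tool from outside, world axes, zero at the start; "ft_torque": the same for the moment, N m; "opening": opening from 0.0 (shut) to 1.0 (fully open); "finger_force": force on a finger pad.
Only numpy, scipy, OpenCV 4.12 (cv2) and the standard library are available. Lean on these libraries where they do the work, as an engineer would, in place of code of your own. Each camera call takes 0.05 s, during which the arm holds its last target. There are 200 camera calls.

## Task

Take the two ceramic setter plates off the leaning stand and stand each upright in the slotted rack, the thick one in the wide slot and the thin one in the narrow slot, same edge down as now, fully down on the slot floor and slid up against the rack's end fence, then let go. The slots are adjustable and each may be clamped a few millimetres off its usual place, so feel for them. They are brittle, so set them in gently, and leave the crucible, the jar and the flange where they are.

Things in the scene. Friction and masses are not known exactly. Their poses are not given: they have to be found in the camera images.
- thick_plate: White ceramic plate, 12 mm thick (x = 0 to 12), 80 mm wide (y = -40 to 40), 90 mm tall (z = 0 to 90), about 330 g. Origin: middle of the lower edge of its back face. Starts leaning on the stand, z axis (up the plate) 32 degrees from vertical towards the stand's -x (away from the robot), back face on the ribs; in either pocket. Brittle: over 60 N against the rack breaks it.
- thin_plate: White ceramic plate, 8 mm thick (x = 0 to 8), 80 mm wide (y = -40 to 40), 90 mm tall (z = 0 to 90), about 220 g. Origin: middle of the lower edge of its back face. Starts leaning on the stand, z axis (up the plate) 32 degrees from vertical towards the stand's -x (away from the robot), back face on the ribs; in either pocket. Brittle: over 60 N against the rack breaks it.
- thick_plate_foot (a point): Middle of the thick plate's bottom edge face (mid width, mid thickness), axes as the plate's.
- thin_plate_foot (a point): Middle of the thin plate's bottom edge face (mid width, mid thickness), axes as the plate's.
- stand: Fixed grey metal stand, foot 130 x 222 x 10 mm, origin at its underside. Two pockets, at y = -55 and 55 mm. In each the plate stands on a ledge 24 mm above the table, behind a lip 8 mm high, and leans on two ribs 12 mm wide, 60 mm apart, that reach 60 mm up the plate; between the ribs (48 mm) and over the top 30 mm its back is free.
- rack: Fixed aluminium rack, base 150 (x) x 112 (y) x 12 mm; origin at its underside. On it two slots along y, each between two walls 6 mm thick, 90 mm long, square tops 46 mm above the table, clamped up to 5 mm off nominal in x (not in these readings). Base top, 12 mm up, is the slot floor. End fence, a wall as high, across both slots at the -y end, inner face at y = -45 mm; +y end open.
- wide_slot (a point): Nominal foot place of the thick plate: on the floor of the wide slot, 40 mm from the end fence, at x = -32 mm in the rack, axes as the rack's. The slot, 14 mm wide for the 12 mm plate, is really centred up to 5 mm either side of here in x, the same all along y and not shown by the readings: see or feel where its walls are.
- narrow_slot (a point): Nominal foot place of the thin plate: on the floor of the narrow slot, 40 mm from the end fence, at x = 32 mm in the rack, axes as the rack's. The slot, 10 mm wide for the 8 mm plate, is really centred up to 5 mm either side of here in x, the same all along y and not shown by the readings: see or feel where its walls are.
- crucible: Bystander: small white ceramic crucible, 52 mm across, 45 mm high, standing mouth up; origin under its centre.
- jar: Bystander: amber glass jar, 56 mm across, 75 mm high; origin under its centre.
- flange: Bystander: stepped round steel vacuum flange, 54 mm across, 35 mm high; origin under its centre.
Not all that is in view belongs to the job. Leave any blue or orange look-alike of the thick_plate alone.

How it is judged:
By the outcome, as a careful person would: the job done as asked, in the order asked, and still so for the second after the job is handed in, with the robot touching nothing.
It also fails if it takes over 72 s, if anything falls off the work surface, if the arm or the gripper's body presses on something with over 40 N, if the wrist force passes 120 N, or if a joint passes its speed limit or range.

## Working session

There is one attempt and no reset: what is moved stays moved. The work goes in short steps, Python scripts to look and compute and a tool call to move; the robot and the scene stay as the last step left them, time stands still between calls to the robot, and variables do not carry over. Pictures are saved under pics/ and viewed, at most 10 in all, crops included, and the job is handed in when it is done.

Besides the shell and the picture viewer there is one more tool, called after "Emit:" by a JSON object that holds its "op" and its "data", one argument or row to a line. servo_tool: Moves the arm, as the interface text tells. Its arguments: {"type":"object","properties":{"motion":{"type":"string"}},"required":["motion"]}

```bash
mkdir -p pics; ls; python3 - <<'E'
from rig import state,get_image
import cv2,numpy as np
for n in("scene","top"):
    d=get_image(n);cv2.imwrite(f"pics/{n}0.png",d["img"])
    print(n,d["fx"],d["fy"],d["cx"],d["cy"],np.round(d["world_from_camera"],4).tolist())
s=state();print({k:np.round(v,3).tolist() for k,v in s.items()})
E
```

```text
pics
scene 514.6652898299594 514.6652898299594 323.3145241596051 187.3304655511127 [[0.1786, 0.7681, -0.615, 1.3804], [0.9839, -0.1441, 0.1056, -0.0332], [-0.0075, -0.6239, -0.7815, 1.0517], [0.0, 0.0, 0.0, 1.0]]
top 418.8694585556 418.8694585556 321.5820550725112 196.11156700154567 [[-0.0264, -0.9809, 0.1925, 0.3923], [-0.9995, 0.0291, 0.0113, 0.0875], [-0.0167, -0.1921, -0.9812, 0.9387], [0.0, 0.0, 0.0, 1.0]]
{'time_s': 0.1, 'joint_pos': [-1.409, 0.053, 1.402, -0.0, 1.689, -0.07], 'joint_vel': [-0.001, -0.004, -0.006, 0.0, 0.001, 0.002], 'tau': [0.001, -38.259, -36.098, -0.0, 0.005, -0.0], 'position': [0.121, -0.511, 0.231], 'tcp_rot': [-3.119, -0.363, 0.0], 'ft_force': [0.5, 0.293, -0.325], 'ft_torque': [0.014, -0.022, 0.001], 'finger_force': 0.0, 'opening': 0.999}
```

View pics/scene0.png

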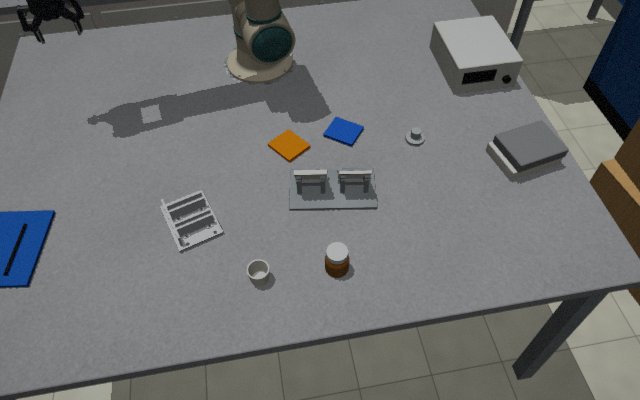

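View pics/top0.png

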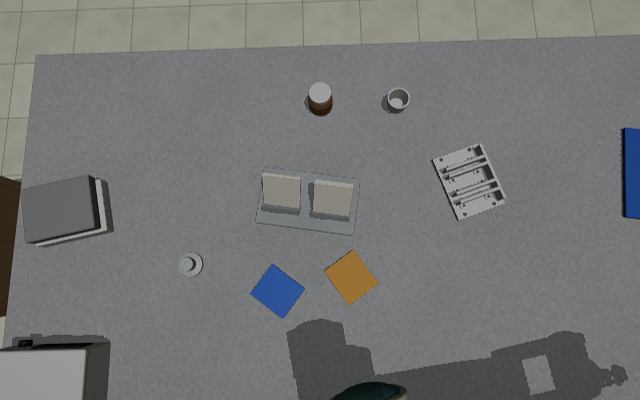

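Seen so far:
- **Plates:** two off-white plates on the stand, at top-view pixels (282,190) and (333,200).
- **Rack:** (469,182).
- **Look-alikes to leave:** blue (278,291), orange (351,277), the grey/white books (65,210) and the crucible (398,100).

The two on the stand fit the description. I'll check them in a close crop.

```bash
python3 - <<'E'
import cv2,numpy as np
t=cv2.imread("pics/top0.png");s=cv2.imread("pics/scene0.png")
def c(i,x,y,w,h,k):return cv2.resize(i[y:y+h,x:x+w],None,fx=k,fy=k,interpolation=cv2.INTER_CUBIC)
a=np.hstack([c(t,250,155,116,85,400/116)[:293],c(t,420,130,100,73,4)[:292]]) if 0 else None
p=np.zeros((600,800,3),np.uint8)
def put(i,x,y):p[y:y+i.shape[0],x:x+i.shape[1]]=i[:600-y,:800-x]
put(c(t,250,160,114,80,3.5),0,0)      # top stand
put(c(t,425,138,88,86,4.5)[:300],400,0) if 0 else put(c(t,425,138,88,86,3.5),400,0)
put(c(s,284,160,100,55,4),0,302)
put(c(s,155,185,74,70,4),400,302)
cv2.imwrite("pics/crop1.png",p)
E
```

```text
(no output)
```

View pics/crop1.png

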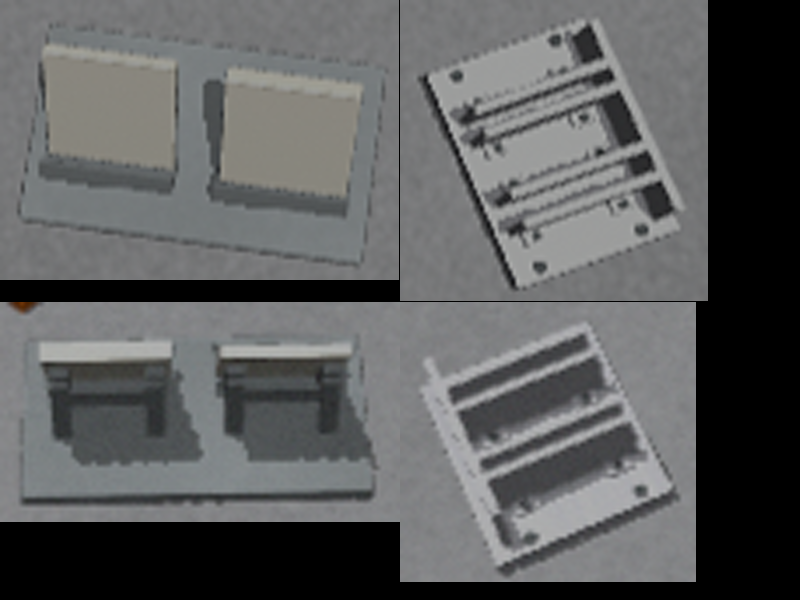

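The crop shows two off-white plates on the grey stand. In the scene view the left one (at -y) has the thicker top edge, about 5 px against 3.3 px, so it is the thick plate. In the top view that is the right-hand one. The rack's fence is at its right end in the top view. Next I'll enlarge the rack to measure it.

```bash
python3 - <<'E'
import cv2,numpy as np
from rig import get_image
t=cv2.imread("pics/top0.png");s=cv2.imread("pics/scene0.png")
def avg(n,k=12):return np.mean([get_image(n)["img"].astype(float) for _ in range(k)],0)
def c(i,x,y,w,h,k):
    o=cv2.resize(i[y:y+h,x:x+w],None,fx=k,fy=k,interpolation=cv2.INTER_CUBIC).astype(np.uint8)
    for q in range(0,w,10):
        cv2.putText(o,str(x+q),(q*k,10),0,.35,(0,255,255));cv2.line(o,(q*k,12),(q*k,18),(0,255,255))
    for q in range(0,h,10):
        cv2.putText(o,str(y+q),(0,q*k+4),0,.35,(0,255,255))
    return o
cv2.imwrite("pics/rt.png",c(t,427,138,85,85,7)[:600])
cv2.imwrite("pics/rs.png",c(s,155,185,74,70,8))
E
```

```text
(no output)
```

View pics/rt.png

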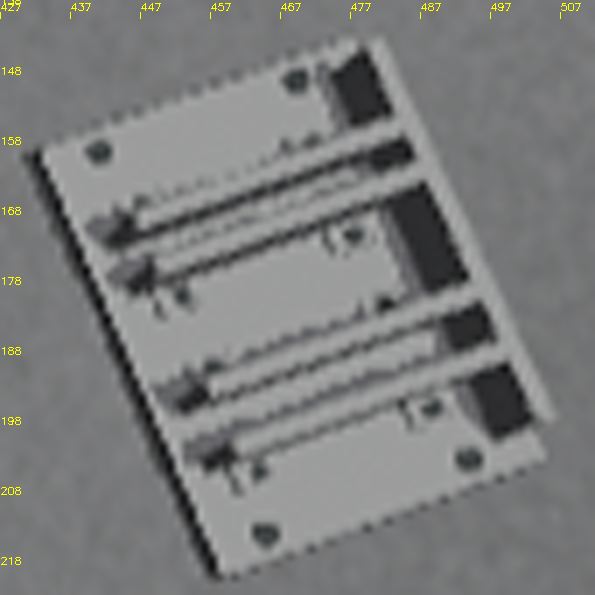

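View pics/rs.png

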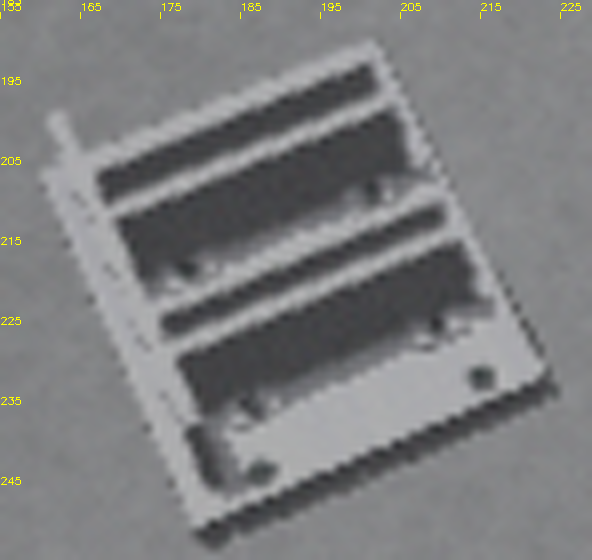

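The top crop shows the rack base corners at about (432,159), (457,219) and (505,203), with the fence on the right. The scene crop shows the slots as two dark bands starting at about (167,208) and (175,226). Now I'll fit the poses.

```bash
cat > cam.py <<'E'
import numpy as np,cv2
from scipy.optimize import least_squares
from scipy.spatial.transform import Rotation as R
K={"scene":(514.665,323.3145,187.3305),"top":(418.869,321.582,196.1116)}
import json
W={"scene":np.array([[0.1786,0.7681,-0.615,1.3804],[0.9839,-0.1441,0.1056,-0.0332],[-0.0075,-0.6239,-0.7815,1.0517],[0,0,0,1]]),
"top":np.array([[-0.0264,-0.9809,0.1925,0.3923],[-0.9995,0.0291,0.0113,0.0875],[-0.0167,-0.1921,-0.9812,0.9387],[0,0,0,1]])}
def proj(n,P):
    P=np.atleast_2d(P);C=(P-W[n][:3,3])@W[n][:3,:3];f,cx,cy=K[n]
    return C[:,:2]/C[:,2:]*f+[cx,cy]
def rackw(p,P):
    P=np.atleast_2d(P);c,s=np.cos(p[2]),np.sin(p[2])
    return np.c_[p[0]+c*P[:,0]-s*P[:,1],p[1]+s*P[:,0]+c*P[:,1],P[:,2]]
E
python3 - <<'E'
from cam import *
def o(u,k,x,y,ox=0,oy=0):return np.array([(u[0]-ox+.5)/k-.5+x,(u[1]-oy+.5)/k-.5+y])
# rack
S=lambda u:o(u,8,155,185); T=lambda u:o(u,7,427,138)
obs=[("scene",S((547,370)),(75,56,12)),("scene",S((200,528)),(75,-56,12)),("scene",S((375,42)),(-75,56,12)),
("top",T((40,150)),(75,56,12)),("top",T((217,575)),(-75,56,12)),("top",T((548,457)),(-75,-56,12))]
def res(p):return np.concatenate([proj(n,rackw(p,np.array(q)/1e3))[0]-u for n,u,q in obs])
r=least_squares(res,[.45,-.27,.3]);p=r.x
print("rack",p,np.round(r.fun.reshape(-1,2),1).tolist())
np.save("rack.npy",p)
im={n:cv2.imread(f"pics/{n}0.png",0).astype(np.float32) for n in W}
xs=np.arange(-60,61);ys=np.arange(-15,31)
for n in W:
    X,Y=np.meshgrid(xs,ys);uv=proj(n,rackw(p,np.c_[X.ravel(),Y.ravel(),0*X.ravel()+46]/1e3)).astype(np.float32)
    v=cv2.remap(im[n],uv[:,0].reshape(X.shape),uv[:,1].reshape(X.shape),cv2.INTER_LINEAR).mean(0)
    print(n,[(int(a),int(b)) for a,b in zip(xs,v)][::1])
# plates
C=lambda u:o(u,3.5,250,160);D=lambda u:o(u,4,284,160,0,302)
def fit(t,tb,tf,sf,sb):
    q=[];
    def pl(p,P):
        # plate x -> towards robot
        M=R.from_euler("z",p[3])*R.from_euler("y",-32,degrees=True)
        return M.apply(P)+p[:3]
    ob=[]
    for n,L,(xx) in (("top",tb,0),("top",tf,t),("scene",sf,t),("scene",sb,0)):
        for u,y in L: ob.append((n,u,(xx,y,90)))
    f=lambda p:np.concatenate([proj(n,pl(p,np.array(P)/1e3))[0]-u for n,u,P in ob]+[[ (p[2]-.024)*500]])
    r=least_squares(f,[.4,.1,.024,3.1]);print("plate",t,np.round(r.x,4),np.round(r.fun[:-1].reshape(-1,2),1).tolist())
    print(" top centre",pl(r.x,[[t/2e3,0,.09],[t/2e3,0,.075],[t/2e3,0,.045]]).round(4).tolist())
# plate +y = world -Y: right in top, left in scene
fit(12,[(C((228,70)),-40),(C((362,86)),40)],[(C((226,83)),-40),(C((360,100)),40)],[(D((40,343)),40),(D((172,342)),-40)],[(D((40,362)),40),(D((172,358)),-40)])
fit(8,[(C((45,47)),-40),(C((176,60)),40)],[(C((43,60)),-40),(C((175,72)),40)],[(D((220,347)),40),(D((350,345)),-40)],[(D((220,360)),40),(D((350,357)),-40)])
E
```

```text
rack [ 0.5996002  -0.23238953  0.32458825] [[0.3, 0.9], [-0.6, 0.4], [-0.0, -0.5], [-0.6, 0.1], [0.6, 0.5], [-0.3, 0.1]]
scene [(-60, 128), (-59, 128), (-58, 128), (-57, 128), (-56, 128), (-55, 128), (-54, 129), (-53, 129), (-52, 130), (-51, 132), (-50, 134), (-49, 137), (-48, 143), (-47, 151), (-46, 160), (-45, 166), (-44, 169), (-43, 168), (-42, 165), (-41, 159), (-40, 147), (-39, 128), (-38, 106), (-37, 87), (-36, 74), (-35, 68), (-34, 67), (-33, 67), (-32, 67), (-31, 67), (-30, 68), (-29, 72), (-28, 79), (-27, 90), (-26, 105), (-25, 123), (-24, 141), (-23, 155), (-22, 161), (-21, 159), (-20, 148), (-19, 129), (-18, 107), (-17, 87), (-16, 74), (-15, 68), (-14, 67), (-13, 67), (-12, 67), (-11, 67), (-10, 67), (-9, 67), (-8, 67), (-7, 67), (-6, 67), (-5, 67), (-4, 67), (-3, 67), (-2, 68), (-1, 68), (0, 68), (1, 67), (2, 67), (3, 68), (4, 70), (5, 73), (6, 77), (7, 83), (8, 90), (9, 97), (10, 104), (11, 110), (12, 117), (13, 126), (14, 137), (15, 150), (16, 160), (17, 165), (18, 167), (19, 166), (20, 161), (21, 150), (22, 131), (23, 108), (24, 87), (25, 74), (26, 68), (27, 68), (28, 
[... 1468 characters left out ...]
145), (40, 137), (41, 134), (42, 137), (43, 143), (44, 148), (45, 152), (46, 154), (47, 155), (48, 155), (49, 155), (50, 155), (51, 155), (52, 155), (53, 155), (54, 155), (55, 155), (56, 155), (57, 154), (58, 154), (59, 153), (60, 152)]
plate 12 [0.539  0.0787 0.0236 2.9839] [[-0.3, -0.3], [0.1, -0.0], [-0.5, 0.1], [0.3, 0.1], [-0.2, -0.1], [-0.1, -0.5], [-0.1, 0.1], [0.0, 0.4]]
 top centre [[0.5811, 0.072, 0.1032], [0.5733, 0.0733, 0.0904], [0.5576, 0.0758, 0.065]]
plate 8 [0.5561 0.1854 0.0229 3.0043] [[-0.2, 0.2], [0.7, 0.5], [-0.4, -0.8], [0.5, -0.2], [-0.1, 0.1], [0.4, -0.6], [0.0, 0.1], [0.5, -0.4]]
 top centre [[0.6, 0.1793, 0.1013], [0.5921, 0.1804, 0.0886], [0.5763, 0.1826, 0.0631]]
```

```bash
cat > go.py <<'E'
# python3 go.py x y z tool_y_angle_deg jaw [maxcm]: rows (<=5 per line) from the present pose to a target
import sys,numpy as np
from rig import state
from scipy.spatial.transform import Rotation as R
x,y,z,a,j=map(float,sys.argv[1:6]);m=float(sys.argv[6]) if len(sys.argv)>6 else 6.0
s=state();Rm=R.from_rotvec(s["tcp_rot"]).as_matrix();p=np.array(s["position"])
cur=np.degrees(np.arctan2(Rm[1,1],Rm[0,1]));print("yaw",cur.round(2),"pos",p.round(4),"tilt",Rm[:,2].round(4),"F",np.round(s["ft_force"],1),"t",s["time_s"],"j",np.round(s["joint_pos"],2))
da=(a-cur+180)%360-180;d=(np.array([x,y,z])-p)*100
n=max(1,int(np.ceil(max(np.linalg.norm(d)/m,abs(da)/10.5))))
rows=[];c=p.copy()*100;th=cur;done_r=0
for i in range(n):
    want=p*100+d*(i+1)/n
    t=np.radians(th);ty=np.array([np.cos(t),np.sin(t),0]);tz=np.array([0,0,-1.]);tx=np.cross(ty,tz)
    e=want-c;v=np.round([e@tx,e@ty,e@tz],2);c=c+v[0]*tx+v[1]*ty+v[2]*tz
    r=np.round(-(cur+da*(i+1)/n-th),1);th-=r;rows.append(f"{j:g} {v[0]:g} {v[1]:g} {v[2]:g} {r:g}")
for i in range(0,n,5):print("; ".join(rows[i:i+5]))
E
python3 go.py .575 .073 .2 -8.5 8.5
```

```text
yaw -76.72 pos [ 0.1206 -0.5107  0.2306] tilt [-2.0e-04  1.4e-03 -1.0e+00] F [ 0.5  0.3 -0.3] t 0.1 j [-1.41  0.05  1.4  -0.    1.69 -0.07]
8.5 4.43 -3.57 0.24 -5.2; 8.5 4.74 -3.15 0.23 -5.3; 8.5 5.01 -2.7 0.24 -5.2; 8.5 5.23 -2.23 0.23 -5.3; 8.5 5.42 -1.74 0.24 -5.2
8.5 5.55 -1.24 0.23 -5.3; 8.5 5.65 -0.73 0.24 -5.2; 8.5 5.68 -0.21 0.23 -5.3; 8.5 5.69 0.32 0.24 -5.2; 8.5 5.63 0.83 0.23 -5.3
8.5 5.53 1.34 0.24 -5.2; 8.5 5.38 1.84 0.23 -5.3; 8.5 5.19 2.33 0.24 -5.2
```

Emit:
{"op": "servo_tool", "data": {
  "motion": "8.5 4.4 -3.6 0.2 -5.2; 8.5 4.7 -3.2 0.2 -5.3; 8.5 5 -2.7 0.2 -5.2; 8.5 5.2 -2.2 0.2 -5.3; 8.5 5.4 -1.7 0.2 -5.2"
}}

```text
time_s: 0.72
position: [0.295, -0.2852, 0.221]
tcp_rot: [-2.956, -1.065, 0.0]
ft_force: [0.3, -0.8, 1.1]
opening: 0.996
finger_force: 0.0
```

Emit:
{"op": "servo_tool", "data": {
  "motion": "8.5 5.6 -1.2 0.2 -5.3; 8.5 5.6 -0.7 0.2 -5.2; 8.5 5.7 -0.2 0.2 -5.3; 8.5 5.7 0.3 0.2 -5.2; 8.5 5.6 0.8 0.2 -5.3"
}}

```text
time_s: 1.35
position: [0.4701, -0.0609, 0.211]
tcp_rot: [2.635, 1.71, -0.0]
ft_force: [0.3, 0.0, 0.7]
opening: 0.996
finger_force: 0.0
```

Emit:
{"op": "servo_tool", "data": {
  "motion": "8.5 5.5 1.3 0.2 -5.2; 8.5 5.4 1.8 0.2 -5.3; 8.5 5.2 2.3 0.2 -5.2; 8.5 0 0 0 0"
}}

```text
time_s: 1.85
position: [0.5736, 0.0753, 0.2028]
tcp_rot: [-2.373, -2.054, 0.004]
ft_force: [-0.1, -0.3, 0.2]
opening: 0.991
finger_force: 0.0
```

```bash
python3 go.py .575 .073 .068 -8.5 8.5
```

```text
yaw -8.24 pos [0.5736 0.0753 0.2028] tilt [-3.7e-03  1.0e-04 -1.0e+00] F [-0.1 -0.3  0.2] t 1.85 j [0.07 0.22 1.28 0.   1.65 0.21]
8.5 -0.07 0.06 4.49 0.1; 8.5 -0.07 0.05 4.5 0.1; 8.5 -0.07 0.06 4.49 0.1
```

Emit:
{"op": "servo_tool", "data": {
  "motion": "8.5 -0.2 0.2 4.5 0.2; 8.5 0 0 4.5 0; 8.5 0 0 3 0; 8.5 0 0 1.5 0; 5 0 0 0 0"
}}

```text
time_s: 2.48
position: [0.5743, 0.0697, 0.0699]
tcp_rot: [-2.384, -2.045, 0.002]
ft_force: [0.4, -0.6, 0.8]
opening: 0.813
finger_force: 0.0
```

Emit:
{"op": "servo_tool", "data": {
  "motion": "5 0 0 0 0; 4.6 0 0 0 0; 4.6 0 0 0 0"
}}

```text
time_s: 2.85
position: [0.5752, 0.0702, 0.0711]
tcp_rot: [2.383, 2.046, 0.002]
ft_force: [0.1, 0.5, -0.6]
opening: 0.541
finger_force: 0.0
```

```bash
python3 go.py .533 .079 .068 -8.5 3; python3 - <<'E'
from rig import get_image
import cv2,numpy as np
t=get_image("top")["img"];s=get_image("scene")["img"]
a=cv2.resize(t[150:250,240:370],None,fx=3,fy=3,interpolation=2);b=cv2.resize(s[110:220,264:394],None,fx=3,fy=3,interpolation=2)
p=np.zeros((330,790,3),np.uint8);p[:300,:390]=a;p[:330,400:]=b;cv2.imwrite("pics/g1.png",p)
E
```

```text
yaw -8.71 pos [0.5752 0.0702 0.0711] tilt [ 0.0014 -0.     -1.    ] F [ 0.1  0.5 -0.6] t 2.85 j [ 0.06  0.31  1.44 -0.    1.39  0.21]
3 0.23 -4.3 0.31 -0.2
```

View pics/g1.png

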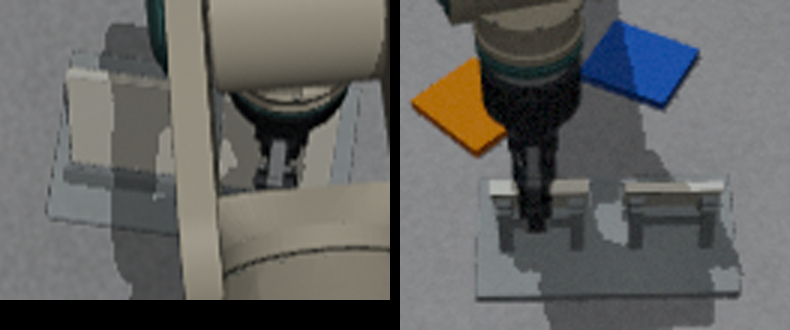

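The picture shows the rear finger behind the thick plate, near mid-width (535,200), and everything is clear. I'll pull the plate upright.

Emit:
{"op": "servo_tool", "data": {
  "motion": "4.2 0.2 -0.8 0 0; 3.8 0 -0.8 0 0; 3.4 0 -0.8 0 0; 3 0 -0.8 0 0; 3 0 -0.8 0 0"
}}

```text
time_s: 3.58
position: [0.5348, 0.0783, 0.0702]
tcp_rot: [-2.384, -2.046, 0.0]
ft_force: [0.8, -0.5, 0.7]
opening: 0.352
finger_force: 0.2
```

Emit:
{"op": "servo_tool", "data": {
  "motion": "2.5 0 -0.3 0 0; 2 0 0 0 0; 1.6 0 0 0 0; 1 0 0 0 0; 0.5 0 0 0 0"
}}

```text
time_s: 4.2
position: [0.534, 0.0784, 0.0712]
tcp_rot: [2.382, 2.044, 0.004]
ft_force: [5.8, -1.1, 0.9]
opening: 0.138
finger_force: 58.6
```

Emit:
{"op": "servo_tool", "data": {
  "motion": "0.5 0 0 0 0; 0.5 0 0 0 0"
}}

```text
time_s: 4.45
position: [0.534, 0.0784, 0.0712]
tcp_rot: [2.382, 2.044, 0.004]
ft_force: [6.0, -1.7, 1.5]
opening: 0.13
finger_force: 58.6
```

Emit:
{"op": "servo_tool", "data": {
  "motion": "0.5 0 0 -1 0; 0.5 0 0 -3 0; 0.5 0 0 -5 0; 0.5 0 0 -5 0; 0.5 0 0 0 0"
}}

```text
time_s: 5.08
position: [0.5338, 0.0789, 0.215]
tcp_rot: [2.381, 2.044, 0.009]
ft_force: [0.3, 0.1, -3.1]
opening: 0.13
finger_force: 59.6
```

```bash
python3 - <<'E'
from rig import get_image,state
import cv2,numpy as np
s=get_image("scene")["img"];cv2.imwrite("pics/g2.png",cv2.resize(s[80:220,230:400],None,fx=4,fy=4,interpolation=2))
s=state();print(s["position"],s["ft_force"],s["ft_torque"],s["opening"])
from cam import *
p=np.load("rack.npy");print("slot targets wide",rackw(p,[[-.031,.003,0],[-.031,-.005,0]]),"narrow",rackw(p,[[.0282,.003,0]]))
E
python3 go.py .569 -.239 .2 18.6 0.5
```

```text
[0.53274402 0.07878058 0.21175813] [-0.71465916 -0.56395182 -4.63944897] [-0.02047518  0.04944416 -0.04438609] 0.13441229119366246
slot targets wide [[ 0.56926219 -0.23943266  0.        ]
 [ 0.57181354 -0.24701491  0.        ]] narrow [[ 0.6253709  -0.22055268  0.        ]]
yaw -8.71 pos [0.5327 0.0788 0.2118] tilt [ 1.9e-03  3.0e-04 -1.0e+00] F [-0.7 -0.6 -4.6] t 5.125 j [0.08 0.1  1.39 0.   1.65 0.23]
0.5 -5.14 1.4 0.2 -4.6; 0.5 -5.24 0.98 0.19 -4.5; 0.5 -5.3 0.57 0.2 -4.6; 0.5 -5.33 0.14 0.19 -4.5; 0.5 -5.33 -0.28 0.2 -4.6
0.5 -5.28 -0.7 0.2 -4.5
```

View pics/g2.png

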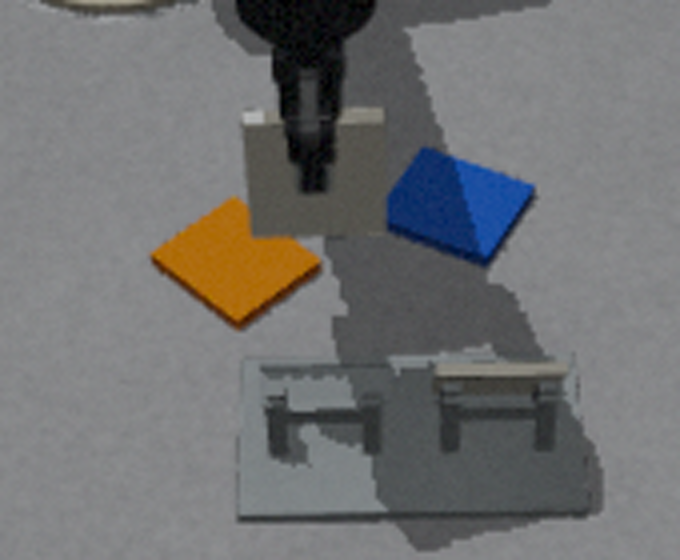

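The thick plate hangs upright between the fingers. Its back bottom corners are near scene pixels (293,139) and (326,139). I'll fit its height and tilt in the hand.

```bash
python3 - <<'E'
from cam import *
o=lambda u,v:np.array([(u+.5)/4-.5+230,(v+.5)/4-.5+80])
ob=[(o(254,237),(0,40,0)),(o(387,235),(0,-40,0)),(o(245,124),(0,40,90)),(o(384,122),(0,-40,90)),(o(243,111),(12,40,90)),(o(383,108),(12,-40,90))]
def pl(p,P):return (R.from_euler("z",p[3])*R.from_euler("y",p[4])*R.from_euler("x",p[5])).apply(np.array(P)/1e3)+[p[0],p[1],p[2]]
tp=np.array([.5327,.0788])
def f(p):
    e=[proj("scene",pl(p,P))[0]-u for u,P in ob]
    c=pl(p,[6,0,75])
    return np.r_[np.ravel(e),(c[0]-tp[0])*1000,(p[3]-np.radians(171.3))*50]
r=least_squares(f,[.54,.08,.17,3.0,0,0]);print(r.x.round(4),np.degrees(r.x[3:]).round(1),r.fun.round(1));print("centre top",pl(r.x,[6,0,75]))
E
```

```text
[ 0.5384  0.08    0.1733  2.9855 -0.0034 -0.0071] [171.1  -0.2  -0.4] [-0.5  0.2  0.1 -0.2 -0.7  0.4  0.5 -0.1 -0.1 -0.   0.6 -0.3 -0.1 -0.2]
centre top [0.53264583 0.08035295 0.24835005]
```

Emit:
{"op": "servo_tool", "data": {
  "motion": "0.5 -5.1 1.4 0.2 -4.6; 0.5 -5.2 1 0.2 -4.5; 0.5 -5.3 0.6 0.2 -4.6; 0.5 -5.3 0.1 0.2 -4.5; 0.5 -5.3 -0.3 0.2 -4.6"
}}

```text
time_s: 5.75
position: [0.5615, -0.1861, 0.1974]
tcp_rot: [-1.926, -2.476, 0.002]
ft_force: [0.6, 0.8, -2.9]
opening: 0.134
finger_force: 59.5
```

Emit:
{"op": "servo_tool", "data": {
  "motion": "0.5 -5.3 -0.7 0.2 -4.5; 0.5 0 0 0 0; 0.5 0 0 0 0"
}}

```text
time_s: 6.12
position: [0.568, -0.2374, 0.196]
tcp_rot: [-1.832, -2.547, 0.001]
ft_force: [0.2, 0.1, -2.5]
opening: 0.133
finger_force: 59.5
```

```bash
python3 go.py .5685 -.2395 .14 18.6 0.5
```

```text
yaw 18.55 pos [ 0.568  -0.2374  0.196 ] tilt [-0.0038  0.0023 -1.    ] F [ 0.2  0.1 -2.5] t 6.125 j [-0.46  0.32  1.16  0.    1.66 -0.78]
0.5 -0.21 -0.01 5.6 -0.1
```

Emit:
{"op": "servo_tool", "data": {
  "motion": "0.5 -0.2 0 5 -0.1; 0.5 0 0 4 0; 0.5 0 0 1 0; 0.5 0 0 0 0"
}}

```text
time_s: 6.62
position: [0.5695, -0.2391, 0.0987]
tcp_rot: [-1.83, -2.553, 0.0]
ft_force: [0.2, 0.4, -2.7]
opening: 0.133
finger_force: 59.3
```

Emit:
{"op": "servo_tool", "data": {
  "motion": "0.5 0 0 0.3 0; 0.5 0 0 0.2 0; 0.5 0 0 0.2 0; 0.5 0 0 0.2 0; 0.5 0 0 0 0"
}}

```text
time_s: 7.25
position: [0.5693, -0.24, 0.0891]
tcp_rot: [-1.831, -2.552, 0.0]
ft_force: [0.9, 0.1, -3.2]
opening: 0.135
finger_force: 59.4
```

```bash
cat > where.py <<'E'
import numpy as np
from rig import state
s=state();p=np.load("rack.npy");d=np.array(s["position"][:2])-p[:2];c,n=np.cos(p[2]),np.sin(p[2])
f=np.array(s["ft_force"]);print("rack xy mm",(1e3*np.array([c*d[0]+n*d[1],-n*d[0]+c*d[1]])).round(2),"z",1e3*s["position"][2],"F rack",[round(float(v),1) for v in (c*f[0]+n*f[1],-n*f[0]+c*f[1],f[2])],"t",s["time_s"],"M",np.round(s["ft_torque"],2))
E
python3 where.py; python3 go.py .5685 -.2395 .085 18.6 .5
```

```text
rack xy mm [-31.18   2.51] z 89.0664196109717 F rack [0.9, -0.2, -3.2] t 7.25 M [-0.03 -0.   -0.06]
yaw 18.67 pos [ 0.5693 -0.24    0.0891] tilt [-4.e-04  1.e-04 -1.e+00] F [ 0.9  0.1 -3.2] t 7.25 j [-0.46  0.4   1.29 -0.    1.46 -0.78]
0.5 0.07 -0.06 0.41 0.1
```

Emit:
{"op": "servo_tool", "data": {
  "motion": "0.5 0 0 0.2 0; 0.5 0 0 0.2 0; 0.5 0 0 0.2 0; 0.5 0 0 0 0"
}}

```text
time_s: 7.75
position: [0.5693, -0.2399, 0.083]
tcp_rot: [-1.831, -2.552, 0.0]
ft_force: [0.7, -0.6, -3.4]
opening: 0.129
finger_force: 59.4
```

Emit:
{"op": "servo_tool", "data": {
  "motion": "0.5 0 0 0.1 0; 0.5 0 0 0.1 0; 0.5 0 0 0.1 0; 0.5 0 0 0 0"
}}

```text
time_s: 8.25
position: [0.5693, -0.2399, 0.0802]
tcp_rot: [-1.831, -2.552, 0.0]
ft_force: [0.4, -0.1, -1.6]
opening: 0.136
finger_force: 59.4
```

```bash
python3 where.py
```

```text
rack xy mm [-31.09   2.51] z 80.16891308093652 F rack [0.3, -0.2, -1.6] t 8.25 M [-0.    0.01 -0.04]
```

Emit:
{"op": "servo_tool", "data": {
  "motion": "0.5 0 0 0.1 0; 0.5 0 0 0.1 0; 0.5 0 0 0 0"
}}

```text
time_s: 8.62
position: [0.5693, -0.2399, 0.0781]
tcp_rot: [-1.831, -2.552, 0.0]
ft_force: [-0.7, 0.4, -3.4]
opening: 0.136
finger_force: 59.4
```

Emit:
{"op": "servo_tool", "data": {
  "motion": "0.5 0 0 0.1 0; 0.5 0 0 0.1 0; 0.5 0 0 0 0"
}}

```text
time_s: 9.0
position: [0.5693, -0.2399, 0.0761]
tcp_rot: [-1.831, -2.552, 0.0]
ft_force: [-0.3, 1.1, -3.2]
opening: 0.134
finger_force: 59.4
```

```bash
python3 where.py
```

```text
rack xy mm [-31.12   2.55] z 76.13871381561012 F rack [0.1, 1.1, -3.2] t 9.0 M [ 0.01 -0.07 -0.03]
```

Emit:
{"op": "servo_tool", "data": {
  "motion": "0.5 0 0 0.3 0; 0.5 0 0 0.3 0; 0.5 0 0 0.3 0; 0.5 0 0 0.3 0; 0.5 0 0 0 0"
}}

```text
time_s: 9.62
position: [0.5692, -0.2399, 0.0639]
tcp_rot: [-1.831, -2.552, 0.0]
ft_force: [-0.6, 0.3, -2.7]
opening: 0.132
finger_force: 59.4
```

```bash
python3 where.py
```

```text
rack xy mm [-31.2    2.62] z 63.88526732568178 F rack [-0.5, 0.5, -2.7] t 9.625 M [ 0.01 -0.01  0.02]
```

Emit:
{"op": "servo_tool", "data": {
  "motion": "0.5 0 0 0.2 0; 0.5 0 0 0.2 0; 0.5 0 0 0.2 0; 0.5 0 0 0.2 0; 0.5 0 0 0 0"
}}

```text
time_s: 10.25
position: [0.5692, -0.2399, 0.056]
tcp_rot: [-1.831, -2.552, 0.0]
ft_force: [-0.1, -1.3, -3.0]
opening: 0.133
finger_force: 59.4
```

```bash
python3 where.py
```

```text
rack xy mm [-31.17   2.57] z 56.026107203353185 F rack [-0.5, -1.1, -3.0] t 10.25 M [-0.01 -0.02 -0.02]
```

Emit:
{"op": "servo_tool", "data": {
  "motion": "0.5 0 0 0.2 0; 0.5 0 0 0.1 0; 0.5 0 0 0.1 0; 0.5 0 0 0 0"
}}

```text
time_s: 10.75
position: [0.5695, -0.24, 0.0529]
tcp_rot: [1.831, 2.552, 0.0]
ft_force: [-2.3, 1.4, 1.1]
opening: 0.135
finger_force: 60.0
```

Emit:
{"op": "servo_tool", "data": {
  "motion": "0.5 0 0 0.1 0; 0.5 0 0 0.05 0; 0.5 0 0 0 0"
}}

```text
time_s: 11.12
position: [0.5698, -0.2401, 0.0528]
tcp_rot: [1.83, 2.551, 0.0]
ft_force: [-5.3, 2.5, 9.8]
opening: 0.13
finger_force: 61.7
```

Emit:
{"op": "servo_tool", "data": {
  "motion": "0.5 0 0 -0.15 0; 0.5 -0.2 0 0 0; 0.5 -0.2 0 0 0; 0.5 -0.2 0 0 0; 0.5 0 0 0 0"
}}

```text
time_s: 11.75
position: [0.5715, -0.2451, 0.0528]
tcp_rot: [-1.831, -2.552, -0.001]
ft_force: [-2.6, 5.5, 5.9]
opening: 0.134
finger_force: 60.9
```

```bash
python3 where.py
```

```text
rack xy mm [-30.7   -3.08] z 52.83562140432781 F rack [-0.7, 6.1, 5.9] t 11.75 M [ 0.82  0.53 -0.04]
```

Emit:
{"op": "servo_tool", "data": {
  "motion": "0.5 -0.1 0 0 0; 0.5 -0.1 0 0 0; 0.5 0 0 0 0"
}}

```text
time_s: 12.12
position: [0.5716, -0.2452, 0.053]
tcp_rot: [-1.828, -2.55, -0.004]
ft_force: [-8.0, 12.5, 10.4]
opening: 0.133
finger_force: 61.8
```

```bash
python3 where.py
```

```text
rack xy mm [-30.62  -3.24] z 52.99229426970154 F rack [-3.6, 14.4, 10.4] t 12.125 M [ 1.97  1.32 -0.15]
```

Emit:
{"op": "servo_tool", "data": {
  "motion": "0.5 0.05 0 -0.1 0; 0.5 0 0 -0.05 0; 0.5 0 0 0 0"
}}

```text
time_s: 12.5
position: [0.5715, -0.2452, 0.053]
tcp_rot: [-1.828, -2.551, -0.003]
ft_force: [-2.3, 8.3, 2.1]
opening: 0.137
finger_force: 60.1
```

```bash
python3 where.py
```

```text
rack xy mm [-30.75  -3.2 ] z 53.029646428353146 F rack [0.4, 8.7, 2.1] t 12.5 M [ 1.33  0.47 -0.08]
```

Emit:
{"op": "servo_tool", "data": {
  "motion": "2 0 0 0 0; 3 0 0 0 0; 3 0 0 0 0; 3 0 0 0 0"
}}

```text
time_s: 13.0
position: [0.5718, -0.2473, 0.0538]
tcp_rot: [1.832, 2.552, -0.0]
ft_force: [0.4, -0.7, -0.1]
opening: 0.35
finger_force: 0.0
```

```bash
python3 where.py
```

```text
rack xy mm [-31.12  -5.24] z 53.80664409178549 F rack [0.1, -0.8, -0.1] t 13.0 M [ 0.02 -0.01 -0.02]
```

Emit:
{"op": "servo_tool", "data": {
  "motion": "3 0 0 -2 0; 3 0 0 -5 0; 3 0 0 -5 0; 5 0 0 -3 0; 8.5 0 0 0 0"
}}

```text
time_s: 13.62
position: [0.573, -0.2476, 0.209]
tcp_rot: [1.827, 2.546, 0.002]
ft_force: [-0.3, 1.5, -0.0]
opening: 0.766
finger_force: 0.0
```

```bash
python3 go.py .595 .178 .2 -7.9 8.5; python3 - <<'E'
from rig import get_image
import cv2,numpy as np
t=get_image("top")["img"];s=get_image("scene")["img"]
cv2.imwrite("pics/sc1.png",s)
a=cv2.resize(t[135:225,425:515],None,fx=4.4,fy=4.4,interpolation=2);b=cv2.resize(s[165:255,145:235],None,fx=4.4,fy=4.4,interpolation=2)
cv2.imwrite("pics/r1.png",np.hstack([a,b]))
E
```

```text
yaw 18.68 pos [ 0.573  -0.2476  0.209 ] tilt [ 0.0073 -0.0038 -1.    ] F [-0.3  1.5 -0. ] t 13.625 j [-0.47  0.33  1.12 -0.    1.67 -0.79]
8.5 4.95 1.97 0.11 3.3; 8.5 5.06 1.67 0.12 3.3; 8.5 5.14 1.38 0.11 3.4; 8.5 5.22 1.08 0.11 3.3; 8.5 5.27 0.77 0.11 3.3
8.5 5.31 0.47 0.12 3.3; 8.5 5.33 0.16 0.11 3.4; 8.5 5.32 -0.15 0.11 3.3
```

View pics/r1.png

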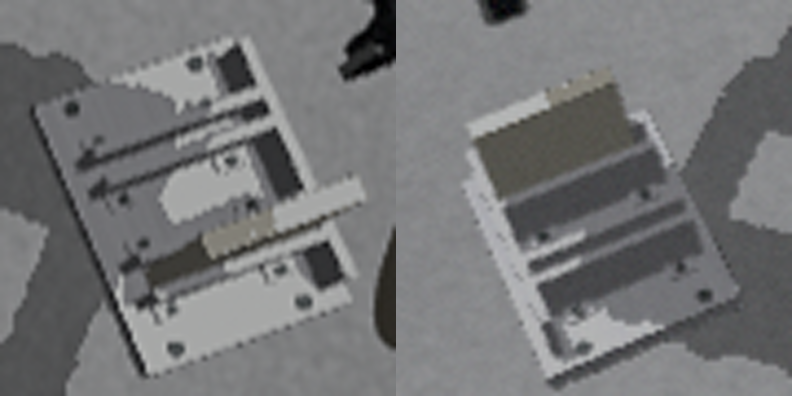

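The thick plate stands in the wide slot with its fence-side end at the fence. I'll check that numerically, using top-face corners at scene crop (467,125), (608,70), (616,85) and (474,140), and start towards the thin plate.

```bash
python3 - <<'E'
from cam import *
p=np.load("rack.npy")
for y,x in((-45,-37),(35,-37),(35,-25),(-45,-25)):
    q=proj("scene",rackw(p,[[x/1e3,y/1e3,.102]]))[0];print((q-[145,165])*4.4+[396,0])
E
```

```text
[457.96739769 123.40917821]
[600.61196536  66.82310358]
[608.20468024  81.77822502]
[464.92755976 138.9695277 ]
```

Emit:
{"op": "servo_tool", "data": {
  "motion": "8.5 5 2 0.1 3.3; 8.5 5.1 1.7 0.1 3.3; 8.5 5.1 1.4 0.1 3.4; 8.5 5.2 1.1 0.1 3.3; 8.5 5.3 0.8 0.1 3.3"
}}

```text
time_s: 14.35
position: [0.5858, 0.0215, 0.1971]
tcp_rot: [-2.182, -2.258, 0.003]
ft_force: [-0.2, -0.1, -0.1]
opening: 0.996
finger_force: 0.0
```

Emit:
{"op": "servo_tool", "data": {
  "motion": "8.5 5.3 0.5 0.1 3.3; 8.5 5.3 0.2 0.1 3.4; 8.5 5.3 -0.2 0.1 3.3; 8.5 0 0 0 0; 8.5 0 0 0 0"
}}

```text
time_s: 14.98
position: [0.5946, 0.1785, 0.1944]
tcp_rot: [-2.369, -2.063, 0.004]
ft_force: [-0.5, -0.9, -0.1]
opening: 0.993
finger_force: 0.0
```

```bash
python3 go.py .5935 .1795 .068 -8.2 8.5;python3 go.py .551 .186 .068 -8.2 8.5
```

```text
yaw -7.89 pos [0.5946 0.1785 0.1944] tilt [-0.0023 -0.0011 -1.    ] F [-0.5 -0.9 -0.1] t 14.975 j [ 0.23  0.34  1.15 -0.    1.66  0.37]
8.5 0.03 -0.04 4.21 0.1; 8.5 0.03 -0.04 4.22 0.1; 8.5 0.03 -0.04 4.21 0.1
yaw -7.89 pos [0.5946 0.1785 0.1944] tilt [-0.0023 -0.0011 -1.    ] F [-0.5 -0.9 -0.1] t 14.975 j [ 0.23  0.34  1.15 -0.    1.66  0.37]
8.5 0.05 -1.47 4.21 0.1; 8.5 0.05 -1.48 4.22 0.1; 8.5 0.04 -1.47 4.21 0.1
```

```bash
python3 - <<'E'
from cam import *
p=np.load("rack.npy")
def inv(n,u,z):
    f,cx,cy=K[n];d=W[n][:3,:3]@[(u[0]-cx)/f,(u[1]-cy)/f,1];o=W[n][:3,3];w=o+d*(z-o[2])/d[2]
    c,s=np.cos(p[2]),np.sin(p[2]);e=w[:2]-p[:2];return (1e3*np.array([c*e[0]+s*e[1],-s*e[0]+c*e[1]])).round(1)
S=lambda u:np.array([(u[0]+.5)/8-.5+155,(u[1]+.5)/8-.5+185]);T=lambda u:np.array([(u[0]+.5)/7-.5+427,(u[1]+.5)/7-.5+138])
for u in((97,182),(110,222),(160,325),(178,360)):print("scene fence",inv("scene",S(u),.046))
for u in((362,45),(393,120),(412,160),(468,285),(497,340),(530,415)):print("top fence/shade",inv("top",T(u),.046))
for u in((475,140),(616,85)):print("plate end sc",inv("scene",((u[0]-396)/4.4+145,u[1]/4.4+165),.102))
for u in((272,212),(365,180),(367,200),(272,236)):print("plate top",inv("top",(u[0]/4.4+425,u[1]/4.4+135),.102))
# profiles along y at wall-top height, in mid gap x=0 (scene): fence inner edge
im={"scene":cv2.imread("pics/scene0.png",0).astype(np.float32),"top":cv2.imread("pics/top0.png",0).astype(np.float32)}
ys=np.arange(-58,-34)
for n in W:
  for xr in ((-36,-28),(-12,2),(25,30)):
    X,Y=np.meshgrid(np.arange(*xr),ys);uv=proj(n,rackw(p,np.c_[X.ravel(),Y.ravel(),0*X.ravel()+46]/1e3)).astype(np.float32)
    v=cv2.remap(im[n],uv[:,0].reshape(X.shape),uv[:,1].reshape(X.shape),1).mean(1);print(n,xr,[(int(a),int(b)) for a,b in zip(ys,v)])
E
```

```text
scene fence [-34.8 -41.5]
scene fence [-18.4 -42.8]
scene fence [ 25.2 -41.8]
scene fence [ 39.8 -41.2]
top fence/shade [ 64.8 -42.3]
top fence/shade [ 39.  -41.3]
top fence/shade [ 25.  -41.4]
top fence/shade [-17.8 -41. ]
top fence/shade [-36.8 -42.1]
top fence/shade [-61.9 -41.6]
plate end sc [-21.8 -40.6]
plate end sc [-20.9  37.9]
plate top [-27.3   1.5]
plate top [-28.3 -44.9]
plate top [-37.2 -41.8]
plate top [-37.6   6.2]
scene (-36, -28) [(-58, 131), (-57, 137), (-56, 147), (-55, 158), (-54, 164), (-53, 165), (-52, 163), (-51, 160), (-50, 155), (-49, 150), (-48, 153), (-47, 161), (-46, 167), (-45, 168), (-44, 162), (-43, 149), (-42, 126), (-41, 100), (-40, 80), (-39, 71), (-38, 68), (-37, 67), (-36, 67), (-35, 67)]
scene (-12, 2) [(-58, 132), (-57, 138), (-56, 148), (-55, 160), (-54, 167), (-53, 167), (-52, 165), (-51, 163), (-50, 160), (-49, 158), (-48, 160), (-47, 166), (-46, 169), (-45, 169), (-44, 164), (-43, 151), (-42, 126), (-41, 97), (-40, 76), (-39, 68), (-38, 66), (-37, 66), (-36, 66), (-35, 66)]
scene (25, 30) [(-58, 127), (-57, 131), (-56, 141), (-55, 156), (-54,
[... 411 characters left out ...]
 (-44, 140), (-43, 110), (-42, 76), (-41, 53), (-40, 48), (-39, 51), (-38, 50), (-37, 49), (-36, 50), (-35, 50)]
top (-12, 2) [(-58, 116), (-57, 116), (-56, 117), (-55, 117), (-54, 117), (-53, 118), (-52, 118), (-51, 120), (-50, 127), (-49, 139), (-48, 149), (-47, 156), (-46, 158), (-45, 154), (-44, 140), (-43, 112), (-42, 78), (-41, 50), (-40, 41), (-39, 42), (-38, 43), (-37, 44), (-36, 44), (-35, 44)]
top (25, 30) [(-58, 117), (-57, 117), (-56, 117), (-55, 117), (-54, 118), (-53, 118), (-52, 118), (-51, 121), (-50, 129), (-49, 138), (-48, 147), (-47, 154), (-46, 156), (-45, 151), (-44, 134), (-43, 102), (-42, 64), (-41, 48), (-40, 49), (-39, 51), (-38, 51), (-37, 55), (-36, 58), (-35, 55)]
```

Emit:
{"op": "servo_tool", "data": {
  "motion": "8.5 0.1 -0.1 4.2 0.3; 8.5 0 0 4.2 0; 8.5 0 0 3 0; 8.5 0 0 1.2 0; 5 0 0 0 0"
}}

```text
time_s: 15.6
position: [0.5942, 0.1791, 0.0695]
tcp_rot: [-2.376, -2.055, 0.002]
ft_force: [-0.7, -0.7, 0.5]
opening: 0.815
finger_force: 0.0
```

Emit:
{"op": "servo_tool", "data": {
  "motion": "5 0 0 0 0; 4.6 0 0 0 0; 4.6 0 0 0 0"
}}

```text
time_s: 15.98
position: [0.5946, 0.1801, 0.0706]
tcp_rot: [2.374, 2.056, 0.002]
ft_force: [-0.7, -0.7, -0.1]
opening: 0.536
finger_force: 0.0
```

```bash
python3 go.py .551 .186 .068 -8.2 3
```

```text
yaw -8.21 pos [0.5946 0.1801 0.0706] tilt [ 1.3e-03  2.0e-04 -1.0e+00] F [-0.7 -0.7 -0.1] t 15.975 j [ 0.23  0.42  1.3  -0.    1.42  0.38]
3 -0.04 -4.4 0.26 -0
```

The fence's inner face shows at y ≈ -42 in my fitted frame, so the plate's end at about -42 is against it. Now the thin plate.

Emit:
{"op": "servo_tool", "data": {
  "motion": "4.2 0 -0.8 0 0; 3.8 0 -0.8 0 0; 3.4 0 -0.8 0 0; 3 0 -0.8 0 0; 3 0 -0.8 0 0"
}}

```text
time_s: 16.6
position: [0.554, 0.1858, 0.0697]
tcp_rot: [-2.375, -2.057, 0.0]
ft_force: [0.6, -0.3, 0.6]
opening: 0.348
finger_force: 0.1
```

Emit:
{"op": "servo_tool", "data": {
  "motion": "2.5 0 -0.3 0 0; 2 0 0 0 0; 1.6 0 0 0 0; 1 0 0 0 0; 0.2 0 0 0 0"
}}

```text
time_s: 17.23
position: [0.553, 0.186, 0.0706]
tcp_rot: [2.374, 2.055, 0.004]
ft_force: [4.4, -2.0, 1.3]
opening: 0.084
finger_force: 58.6
```

Emit:
{"op": "servo_tool", "data": {
  "motion": "0.2 0 0 0 0; 0.2 0 0 0 0; 0.2 0 0 0 0"
}}

```text
time_s: 17.6
position: [0.5529, 0.186, 0.0706]
tcp_rot: [2.374, 2.055, 0.004]
ft_force: [5.1, -1.2, 1.0]
opening: 0.082
finger_force: 58.7
```

Emit:
{"op": "servo_tool", "data": {
  "motion": "0.2 0 0 -1 0; 0.2 0 0 -3 0; 0.2 0 0 -5 0; 0.2 0 0 -5 0; 0.2 0 0 0 0"
}}

```text
time_s: 18.23
position: [0.5527, 0.1868, 0.2149]
tcp_rot: [2.372, 2.055, 0.01]
ft_force: [0.4, -0.2, -2.6]
opening: 0.086
finger_force: 58.6
```

```bash
python3 go.py .6253 -.2205 .2 18.6 0.2; python3 - <<'E'
from rig import get_image
import cv2
s=get_image("scene")["img"];cv2.imwrite("pics/g3.png",cv2.resize(s[80:220,260:430],None,fx=4,fy=4,interpolation=2))
E
```

```text
yaw -8.19 pos [0.5527 0.1868 0.2149] tilt [ 0.0069  0.0022 -1.    ] F [ 0.4 -0.2 -2.6] t 18.225 j [0.26 0.22 1.25 0.   1.66 0.41]
0.2 -5.61 1.86 0.21 -3.8; 0.2 -5.72 1.47 0.21 -3.9; 0.2 -5.81 1.09 0.22 -3.8; 0.2 -5.87 0.7 0.21 -3.8; 0.2 -5.9 0.31 0.21 -3.8
0.2 -5.91 -0.08 0.21 -3.9; 0.2 -5.89 -0.49 0.22 -3.8
```

View pics/g3.png

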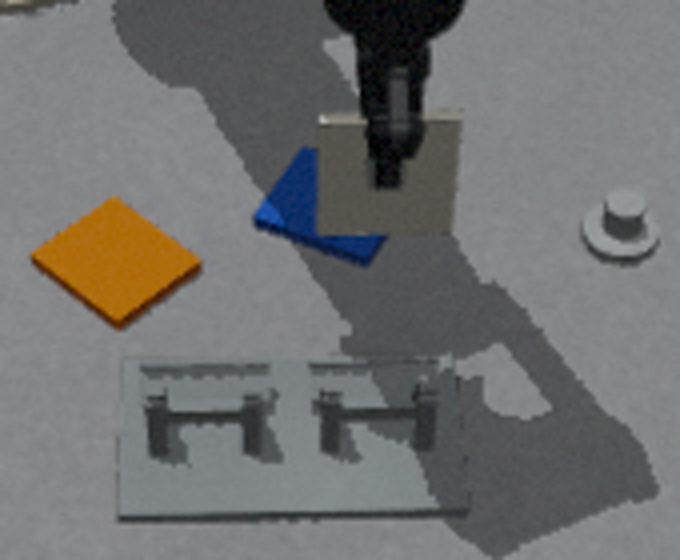

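The thin plate is held upright and its edges look square. I'll carry it to the narrow slot, whose measured centre is at rack x ≈ 28.2 mm.

Emit:
{"op": "servo_tool", "data": {
  "motion": "0.2 -5.6 1.9 0.1 -3.8; 0.2 -5.7 1.5 0.1 -3.9; 0.2 -5.8 1.1 0.1 -3.8; 0.2 -5.9 0.7 0.1 -3.8; 0.2 -5.9 0.3 0.1 -3.8"
}}

```text
time_s: 18.9
position: [0.603, -0.1062, 0.2019]
tcp_rot: [-1.995, -2.421, 0.003]
ft_force: [0.6, 0.3, -1.9]
opening: 0.086
finger_force: 58.6
```

Emit:
{"op": "servo_tool", "data": {
  "motion": "0.2 -5.9 -0.1 0.1 -3.9; 0.2 -5.8 -0.5 0.1 -3.8; 0.2 0 0 0 0; 0.2 0 0 0 0"
}}

```text
time_s: 19.4
position: [0.6235, -0.2196, 0.2004]
tcp_rot: [-1.832, -2.547, 0.001]
ft_force: [0.3, -0.3, -3.0]
opening: 0.086
finger_force: 58.8
```

```bash
python3 where.py; python3 go.py .6250 -.2185 .1 18.6 0.2
```

```text
rack xy mm [26.73  4.52] z 200.3633801901564 F rack [0.2, -0.3, -3.0] t 19.4 M [ 0.03 -0.01 -0.07]
yaw 18.56 pos [ 0.6235 -0.2196  0.2004] tilt [-0.0039  0.0022 -1.    ] F [ 0.3 -0.3 -3. ] t 19.4 j [-0.39  0.46  0.99  0.    1.7  -0.72]
0.2 0.03 0.09 5.02 -0; 0.2 0.02 0.09 5.02 -0
```

Emit:
{"op": "servo_tool", "data": {
  "motion": "0.2 0 0 5 0; 0.2 0 0 4 0; 0.2 0 0 1 0; 0.2 0 0 0 0; 0.2 0 0 0 0"
}}

```text
time_s: 20.02
position: [0.6254, -0.2203, 0.1056]
tcp_rot: [1.831, 2.548, 0.001]
ft_force: [0.8, -0.5, -1.4]
opening: 0.086
finger_force: 58.6
```

```bash
python3 where.py; python3 go.py .6250 -.2185 .1 18.6 0.2
```

```text
rack xy mm [28.3   3.26] z 105.58540852857963 F rack [0.6, -0.7, -1.4] t 20.025 M [ 0.04 -0.02  0.03]
yaw 18.61 pos [ 0.6254 -0.2203  0.1056] tilt [ 0.0038 -0.0016 -1.    ] F [ 0.8 -0.5 -1.4] t 20.025 j [-0.39  0.5   1.11 -0.    1.52 -0.72]
0.2 0.18 0.02 0.56 0
```

Rack x is 28.3, as wanted. I'll lower to where the walls would be felt, at TCP z ≈ 0.087.

Emit:
{"op": "servo_tool", "data": {
  "motion": "0.2 0.2 0 0.8 0; 0.2 0 0 0.5 0; 0.2 0 0 0.2 0; 0.2 0 0 0.1 0; 0.2 0 0 0 0"
}}

```text
time_s: 20.65
position: [0.6236, -0.2184, 0.0868]
tcp_rot: [1.834, 2.551, -0.0]
ft_force: [0.2, 0.6, -1.5]
opening: 0.084
finger_force: 58.8
```

Emit:
{"op": "servo_tool", "data": {
  "motion": "0.2 0 0 0.1 0; 0.2 0 0 0.1 0; 0.2 0 0 0.1 0; 0.2 0 0 0 0"
}}

```text
time_s: 21.15
position: [0.6236, -0.2183, 0.0837]
tcp_rot: [-1.833, -2.551, 0.0]
ft_force: [-0.2, -0.5, -1.1]
opening: 0.085
finger_force: 58.8
```

```bash
python3 where.py
```

```text
rack xy mm [27.2   5.72] z 83.6532070895636 F rack [-0.3, -0.4, -1.1] t 21.15 M [0.02 0.01 0.05]
```

Emit:
{"op": "servo_tool", "data": {
  "motion": "0.2 0 0 0.1 0; 0.2 0 0 0.1 0; 0.2 0 0 0.1 0; 0.2 0 0 0 0"
}}

```text
time_s: 21.65
position: [0.6235, -0.2183, 0.0806]
tcp_rot: [-1.833, -2.551, 0.0]
ft_force: [0.1, -0.0, -2.8]
opening: 0.087
finger_force: 58.8
```

Emit:
{"op": "servo_tool", "data": {
  "motion": "0.2 0 0 0.1 0; 0.2 0 0 0.1 0; 0.2 0 0 0.1 0; 0.2 0 0 0 0"
}}

```text
time_s: 22.15
position: [0.6235, -0.2183, 0.0776]
tcp_rot: [-1.834, -2.551, 0.0]
ft_force: [-0.6, 0.0, -2.2]
opening: 0.081
finger_force: 58.8
```

```bash
python3 where.py
```

```text
rack xy mm [27.17  5.71] z 77.64874284013392 F rack [-0.5, 0.2, -2.2] t 22.15 M [-0.01  0.01 -0.02]
```

Emit:
{"op": "servo_tool", "data": {
  "motion": "0.2 0 0 0.3 0; 0.2 0 0 0.3 0; 0.2 0 0 0.3 0; 0.2 0 0 0.3 0; 0.2 0 0 0 0"
}}

```text
time_s: 22.78
position: [0.6234, -0.2183, 0.0654]
tcp_rot: [-1.833, -2.55, 0.0]
ft_force: [0.8, 0.6, -2.0]
opening: 0.086
finger_force: 58.8
```

Emit:
{"op": "servo_tool", "data": {
  "motion": "0.2 0 0 0.3 0; 0.2 0 0 0.2 0; 0.2 0 0 0.2 0; 0.2 0 0 0.1 0; 0.2 0 0 0 0"
}}

```text
time_s: 23.4
position: [0.6236, -0.2183, 0.0577]
tcp_rot: [-1.834, -2.551, 0.0]
ft_force: [-0.1, -0.1, -1.9]
opening: 0.085
finger_force: 58.8
```

```bash
python3 where.py
```

```text
rack xy mm [27.2   5.66] z 57.73529475937692 F rack [-0.1, -0.1, -1.9] t 23.4 M [-0.06 -0.05 -0.03]
```

Emit:
{"op": "servo_tool", "data": {
  "motion": "0.2 0 0 0.1 0; 0.2 0 0 0.1 0; 0.2 0 0 0 0"
}}

```text
time_s: 23.78
position: [0.6236, -0.2183, 0.0557]
tcp_rot: [-1.834, -2.551, 0.0]
ft_force: [0.3, -0.9, -2.1]
opening: 0.081
finger_force: 58.8
```

Emit:
{"op": "servo_tool", "data": {
  "motion": "0.2 0 0 0.1 0; 0.2 0 0 0.1 0; 0.2 0 0 0 0"
}}

```text
time_s: 24.15
position: [0.6238, -0.2184, 0.0544]
tcp_rot: [1.833, 2.55, 0.0]
ft_force: [-1.0, 0.8, 0.9]
opening: 0.086
finger_force: 59.2
```

Floor felt at z ≈ 0.054. Sliding to the fence.

Emit:
{"op": "servo_tool", "data": {
  "motion": "0.2 -0.2 0 0 0; 0.2 -0.2 0 0 0; 0.2 -0.2 0 0 0; 0.2 0 0 0 0"
}}

```text
time_s: 24.65
position: [0.6259, -0.2242, 0.0543]
tcp_rot: [1.833, 2.55, 0.0]
ft_force: [0.2, 2.0, 3.6]
opening: 0.085
finger_force: 59.7
```

```bash
python3 where.py
```

```text
rack xy mm [27.54 -0.66] z 54.30439117922337 F rack [0.9, 1.8, 3.6] t 24.65 M [ 0.37  0.05 -0.01]
```

Emit:
{"op": "servo_tool", "data": {
  "motion": "0.2 -0.1 0 0 0; 0.2 -0.1 0 0 0; 0.2 0 0 0 0"
}}

```text
time_s: 25.02
position: [0.6264, -0.2258, 0.0543]
tcp_rot: [1.833, 2.551, 0.001]
ft_force: [-1.0, 3.0, 5.4]
opening: 0.085
finger_force: 59.9
```

```bash
python3 where.py
```

```text
rack xy mm [27.5  -2.34] z 54.31642790349782 F rack [0.0, 3.2, 5.4] t 25.025 M [0.5  0.17 0.01]
```

Emit:
{"op": "servo_tool", "data": {
  "motion": "0.2 -0.1 0 0 0; 0.2 -0.1 0 0 0; 0.2 0 0 0 0"
}}

```text
time_s: 25.4
position: [0.6268, -0.2269, 0.0543]
tcp_rot: [-1.832, -2.551, -0.001]
ft_force: [-3.5, 6.1, 7.6]
opening: 0.085
finger_force: 60.4
```

```bash
python3 where.py
```

```text
rack xy mm [27.56 -3.52] z 54.32377382602979 F rack [-1.3, 6.9, 7.6] t 25.4 M [ 0.91  0.45 -0.03]
```

Emit:
{"op": "servo_tool", "data": {
  "motion": "0.2 -0.1 0 0 0; 0.2 -0.1 0 0 0; 0.2 0 0 0 0"
}}

```text
time_s: 25.78
position: [0.627, -0.2271, 0.0545]
tcp_rot: [-1.829, -2.549, -0.003]
ft_force: [-8.0, 12.9, 10.7]
opening: 0.085
finger_force: 61.0
```

```bash
python3 where.py
```

```text
rack xy mm [27.64 -3.72] z 54.47481549483066 F rack [-3.5, 14.8, 10.7] t 25.775 M [ 2.    1.2  -0.07]
```

Emit:
{"op": "servo_tool", "data": {
  "motion": "0.2 0.05 0 -0.1 0; 0.2 0 0 0 0"
}}

```text
time_s: 26.02
position: [0.6269, -0.2271, 0.0545]
tcp_rot: [-1.83, -2.549, -0.003]
ft_force: [-4.2, 10.7, 5.0]
opening: 0.086
finger_force: 60.0
```

```bash
python3 where.py
```

```text
rack xy mm [27.53 -3.66] z 54.470564867424905 F rack [-0.5, 11.5, 5.0] t 26.025 M [1.6  0.66 0.01]
```

Firm stop at the fence, at the same place as the thick plate. Releasing.

Emit:
{"op": "servo_tool", "data": {
  "motion": "1.5 0 0 0 0; 2.5 0 0 0 0; 2.5 0 0 0 0; 2.5 0 0 0 0"
}}

```text
time_s: 26.52
position: [0.6272, -0.2295, 0.0547]
tcp_rot: [1.834, 2.551, -0.0]
ft_force: [-1.0, 0.3, -0.3]
opening: 0.296
finger_force: 0.0
```

Emit:
{"op": "servo_tool", "data": {
  "motion": "2.5 0 0 -2 0; 2.5 0 0 -5 0; 2.5 0 0 -5 0; 2.5 0 0 -3 0; 2.5 0 -6 0 0"
}}

```text
time_s: 27.15
position: [0.5731, -0.2483, 0.2092]
tcp_rot: [1.825, 2.548, 0.002]
ft_force: [-0.1, -1.0, 0.2]
opening: 0.293
finger_force: 0.0
```

Emit:
{"op": "servo_tool", "data": {
  "motion": "2.5 0 -6 0 0; 2.5 0 -6 0 0; 2.5 0 -3 0 0; 2.5 0 0 0 0"
}}

```text
time_s: 27.65
position: [0.4271, -0.2971, 0.207]
tcp_rot: [1.835, 2.546, -0.001]
ft_force: [-0.3, -0.2, 1.0]
opening: 0.293
finger_force: 0.0
```

```bash
python3 where.py; python3 - <<'E'
from rig import get_image
import cv2,numpy as np
t=get_image("top")["img"];s=get_image("scene")["img"]
a=cv2.resize(t[135:225,425:515],None,fx=4.4,fy=4.4,interpolation=2);b=cv2.resize(s[165:255,145:235],None,fx=4.4,fy=4.4,interpolation=2)
cv2.imwrite("pics/r2.png",np.hstack([a,b]))
from cam import *
p=np.load("rack.npy")
for y,x in((-42,24),(38,24),(38,32),(-42,32)):
    q=proj("scene",rackw(p,[[x/1e3,y/1e3,.102]]))[0];print((q-[145,165])*4.4+[396,0])
E
```

```text
rack xy mm [-184.16   -6.28] z 206.97677346815001 F rack [-0.3, -0.1, 1.0] t 27.65 M [ 0.02 -0.06  0.01]
[499.73667813 202.03471219]
[645.43457847 142.35658122]
[650.79001843 152.85813086]
[504.65395329 212.97257522]
```

View pics/r2.png

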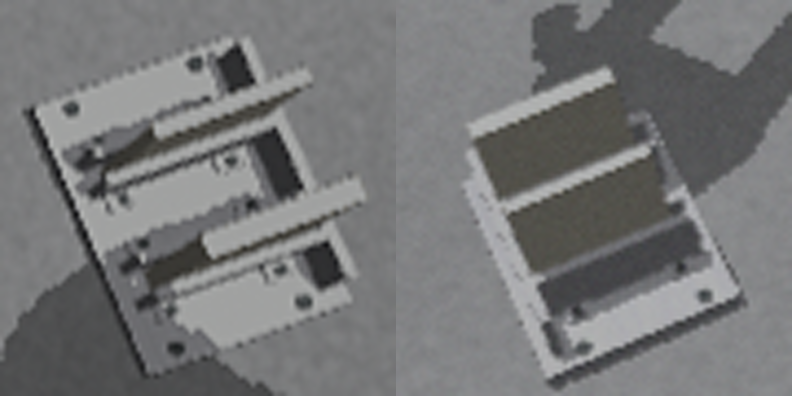

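Both plates stand upright in their slots against the fence. The thin plate's top face, from about (505,208) to (652,148) in the crop, matches the fully seated prediction.

```bash
python3 -c "
from rig import finish_job;print(finish_job())"
```

```text
the job is handed in; nothing more can be done
None
```

The job is handed in at about 28 s of the 72 s: both plates stand upright, same edge down, on the slot floors and against the fence, thick in the wide slot and thin in the narrow one, with the arm clear and nothing else touched.

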